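# Fit the corner stop and hold a gin bottle for the laser coder

### The arm

A 6-joint arm with a two-finger parallel gripper is mounted at the origin on the work surface. World frame = base frame: x ahead of the robot, y to its left, z up, the work surface at z = 0. Lengths are in m, angles in rad, forces in N, time in s.
With the tool pointing down it reaches from about 0.325 to 0.775 m from the base axis. Payload 5.5 kg.
Tool frame: the origin (TCP) lies between the finger pads; the fingertips stand 8 mm ahead of it and the grasp point (between the pads) lies 11 mm behind it (tcp_to_tips is the distance from the TCP to the fingertips, in m); z points along the fingers, y is the line along which they close (so a half turn about z gives the same grasp; the last joint's range is limited). The gripper opens to 88 mm and grips with 3 to 60 N. Pads are 20 mm wide; open, the fingers measure 115 mm over their backs; the gripper's body (75 mm by 178 mm) begins 61 mm behind the grasp point.
Start: joints at [1.292, 0.091, 1.231, -0, 1.82, -0.057], TCP at [0.132, 0.585, 0.231] pointing down, gripper open.
Joint ranges: [-2.87, 2.87], [-0.86, 2.18], [0.17, 2.46], [-1.51, 4.65], [0.06, 2.69], [-2.65, 2.65]. Speed limits (rad/s): [2.57, 2.57, 3.01, 3.14, 3.14, 3.14].

### API

Orientations are given as a unit quaternion [w, x, y, z].
In Python, from bench import * gives the robot as it stands. Calls block until the motion is done:
- move_to(position, orientation): joint-space move of the TCP to a pose.
- move_l(position, speed=0.15, orientation=None): straight line of the TCP; orientation=None keeps the orientation; speed is the mean speed in m/s.
- movej(angles): joint-space move.
- gripper_open() and close(): open the fingers fully, or close them until they stop; the grip force is fixed at half the most.
- hold(seconds).
- inverse_kinematics(position, orientation): joint angles nearest the present ones, or None.
- state(): the state.
- get_image(name): name is "scene" or "side" or "wrist"; returns a dict with "frame" (384x512x3 uint8, blue, green, red), "depth" (384x512 float32, m along the optical axis (not along the pixel's ray), 0 where there is no reading), "camera_matrix" (3x3 intrinsics, pixels), "view" (4x4, takes a point from world to camera coordinates). Camera axes: x right, y up, looking along -z (the intrinsics and any distortion apply to the point x, -y, -z); pixel columns grow to the right and rows downward; lengths in m; the calibration is good to about 2 mm. A picture is of the moment at which its call begins.
A pose or a line that the arm cannot do raises IKError and nothing moves.
- job_done(): hands the job in; it is judged then, once.
The state is a dict: "time": time; "joint_pos": joint angles; "dq": joint speeds; "joint_torque": joint torques, N m; "ee_pos": TCP position; "ee_rot": TCP orientation; "ft_force": force on the tool from outside, world axes, zero at the start; "moment": the same for the moment, N m; "finger_gap": finger opening in m; "finger_force": force on a finger pad.
Only numpy, scipy, OpenCV 4.12 (cv2) and the standard library are available. Lean on these libraries where they do the work, as an engineer would, in place of code of your own. Each camera call takes 0.05 s, during which the arm holds its last target. There are 200 camera calls.

### The job

Fit the loose black corner stop down over the two pegs of the laser coder's base plate until it sits fully home, and let go of it. Then take the square white gin bottle, stand it upright on the base plate inside the corner and press it squarely and firmly against both stops at once; finish while still holding it pressed there, without letting go. Leave the round glass bottle, the tub and the paper roll alone.

Things in the scene. Friction and masses are not known exactly. Their poses are not given: they have to be found in the camera images.
- coder: The laser coder, fixed: centre of its aluminium base plate at table level, x away from the robot at yaw 0, y left. Plate 200 x 200 x 12 mm, top 12 mm above the table. Grey marking head on its left at y +105 to +205, x -60 to +100 mm, 100 mm tall; its black lens tube reaches in to y +87 mm, 50 to 86 mm above the table.
- seat (a point): Point on the plate's top face (coder x +40, y +30, z +12 mm) where stop_corner comes when the corner stop is home; axes parallel to the coder's, and then also to the stop's. Two upright steel pegs on the plate, 27 mm tall, upper 9 mm tapered: 16 mm wide at x +14, y -62 and 12 mm wide at x -62, y +14 mm from this point.
- stop_corner (a point): Loose black L-shaped corner stop, 0.5 kg: foot of its inner corner, on the underside, z up. Walls 28 mm thick, 40 high: far stop x 0 to +28, y -84 to +28 mm (its face is x = 0); left stop y 0 to +28, x -84 to 0 (its face is y = 0). Vertical through holes fit the pegs with 2 mm play: 18 mm wide at x +14, y -62; 14 mm at x -62, y +14. Starts flat on the table, yaw within 0.4 rad.
- stop_post (a point): Where to grip the corner stop: on the axis of the 20 x 20 mm square steel post at the outer corner of the L, sides along the stop's axes. The point is 65 mm above the underside, at x +14, y +14 mm from stop_corner; post top at 85 mm, walls' top at 40 mm.
- gin_mid (a point): Square white stoneware bottle, cork stopper, 0.5 to 0.75 kg: centre of its body, 52.5 mm above its foot. Body 60 x 60 mm, 105 tall, x and y along its sides, all four alike; neck and stopper (42 mm wide at most) end 82.5 mm above this point. In the corner it comes to x -30, y -30 mm of stop_corner; the walls cover its lower 40 mm, so grip it about 22 mm above this point.
- gin: The same square bottle, given at the centre of its foot.
- stop_far: The far wall of the corner stop (112 mm long, rigid part of it): centre of its underside, at x +14, y -28 mm of stop_corner.
- stop_left: The left wall of the corner stop (84 mm long, rigid part of it): centre of its underside, at x -42, y +14 mm of stop_corner.
- round: Bystander: clear round glass bottle with a cork, 76 mm across, 150 mm tall; centre of its foot.
- tub: Bystander: white plastic tub with a grey lid, 70 mm across, 70 mm tall; centre of its foot.
- roll: Bystander: roll of blank paper labels, 90 mm across, 50 mm tall; centre of its foot.
There are look-alikes about, which are no part of the job. Leave any pink or red look-alike of the part that bears stop_corner alone.

How it is judged:
By the outcome, as a careful person would: the job done as asked, in the order asked, and still so for the second after the job is handed in, while the arm keeps its last pose, push and grip.
It also fails if it takes over 72 s, if anything falls off the work surface, if the arm or the gripper's body presses on something with over 40 N, if the wrist force passes 120 N, or if a joint passes its speed limit or range.

## Working session

There is one attempt and no reset: what is moved stays moved. The work goes in short steps, each a Python script; the robot and the scene stay as the last script left them, time stands still between calls to the robot, and variables do not carry over. Pictures are saved under pics/ and viewed, at most 10 in all, crops included, and the job is handed in when it is done.

```bash
mkdir -p pics; ls
cat > h.py <<'E'
from bench import *
import numpy as np, cv2
def cloud(im):
    d=im["depth"];K=im["camera_matrix"];h,w=d.shape
    v,u=np.mgrid[:h,:w]
    c=np.stack([(u-K[0,2])/K[0,0]*d,-(v-K[1,2])/K[1,1]*d,-d,np.ones_like(d)],-1)
    P=(c@np.linalg.inv(im["view"]).T)[...,:3]
    P[d<=0]=np.nan
    return P
def ray(im,u,v,z):
    K=im["camera_matrix"];T=np.linalg.inv(im["view"])
    r=T[:3,:3]@np.array([(u-K[0,2])/K[0,0],-(v-K[1,2])/K[1,1],-1.]);o=T[:3,3]
    return o+r*(z-o[2])/r[2]
E
python3 - <<'E'
from h import *
a=[get_image(n) for n in("scene","side","wrist")]
import pickle;pickle.dump(a,open("im0.pkl","wb"))
cv2.imwrite("pics/a.png",cv2.resize(a[0]["frame"],(800,600)));cv2.imwrite("pics/b.png",cv2.resize(a[1]["frame"],(800,600)))
for i in a: print(np.linalg.inv(i["view"]).round(3).tolist(),i["camera_matrix"].round(1).tolist())
s=state();print(s)
E
```

```text
pics
[[-0.86, -0.378, 0.342, 1.031], [0.51, -0.612, 0.605, 0.663], [-0.02, 0.694, 0.719, 1.05], [0.0, 0.0, 0.0, 1.0]] [[452.8, 0.0, 259.9], [0.0, 452.8, 191.9], [0.0, 0.0, 1.0]]
[[0.984, 0.136, -0.112, 0.416], [-0.177, 0.734, -0.656, -1.018], [-0.007, 0.666, 0.746, 1.022], [0.0, 0.0, 0.0, 1.0]] [[467.2, 0.0, 255.0], [0.0, 467.2, 183.3], [0.0, 0.0, 1.0]]
[[0.22, -0.94, -0.261, 0.06], [0.975, 0.212, 0.06, 0.602], [-0.001, -0.268, 0.964, 0.383], [0.0, 0.0, 0.0, 1.0]] [[318.1, 0.0, 254.3], [0.0, 318.1, 193.8], [0.0, 0.0, 1.0]]
{'time': 0.15, 'joint_pos': array([ 1.29227239e+00,  9.17191108e-02,  1.23160379e+00, -2.61743056e-06,
        1.81978864e+00, -5.67193947e-02]), 'dq': array([ 0.00126805,  0.00088622, -0.00262468, -0.00169003, -0.00036314,
       -0.00058062]), 'joint_torque': array([ 1.18992346e-03, -4.47044885e+01, -4.06907201e+01,  6.98653702e-02,
        2.75669096e-02, -1.24990888e-04]), 'ee_pos': array([0.13195131, 0.58509942, 0.22974983]), 'ee_rot': array([-1.25452572e-04,  1.10675360e-01,  9.93856322e-01, -7.49008063e-04]), 'ft_force': array([-0.11238718, -0.46579825, -0.3287206 ]), 'moment': array([-0.00330789, -0.01416956, -0.03396328]), 'finger_force': 0.0, 'finger_gap': 0.08791699280831611}
```

View pics/a.png

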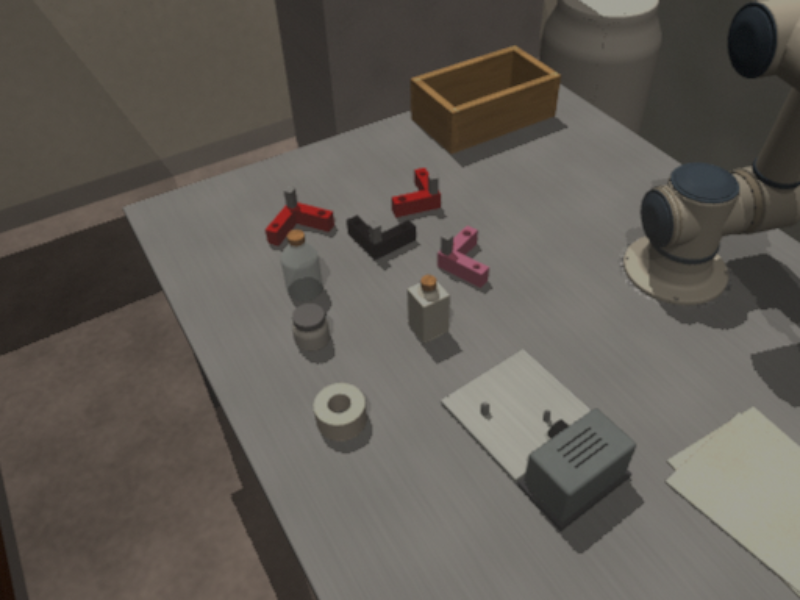

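View pics/b.png

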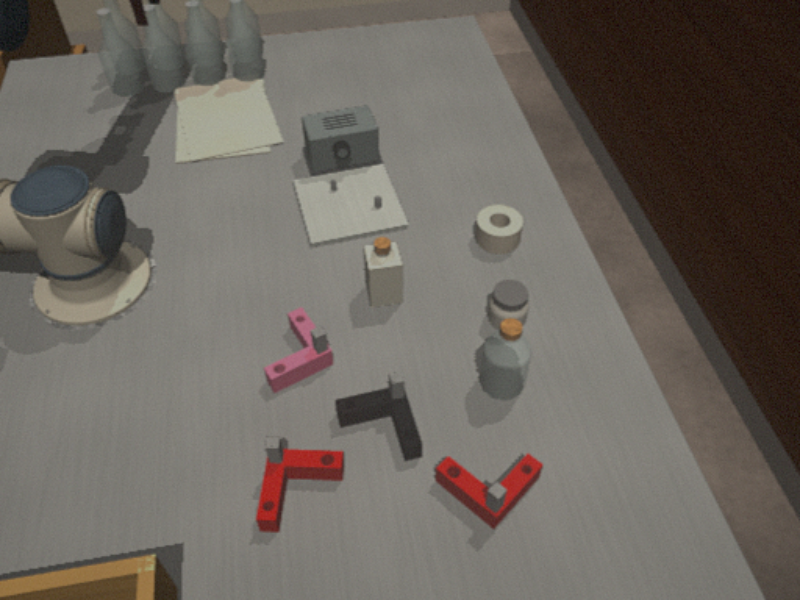

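The side view (800x600 px) shows the black stop with its post at (397,385), between the pink and red look-alikes. The gin bottle is at (383,275), and the coder plate has its pegs at (378,202), the 16 mm one, and (333,186), the 12 mm one. Next I'll get rough positions.

Run:
```python
from h import *
import pickle
a=pickle.load(open("im0.pkl","rb"))
k=.64
pts={0:dict(post=(375,226,.085),pegA=(485,404,.039),pegB=(547,411,.039),cork=(429,281,.135)),1:dict(post=(397,379,.085),pegA=(378,197,.039),pegB=(333,182,.039),cork=(382,241,.135))}
for i in (0,1):
    P=cloud(a[i])
    for n,(u,v,z) in pts[i].items(): print(i,n,ray(a[i],u*k,v*k,z).round(3),P[int(v*k),int(u*k)].round(3))
    f=a[i]["frame"].astype(int)
    Z=P[...,2]; near=np.hypot(P[...,0]-ray(a[i],*[pts[i]["post"][j]*k for j in(0,1)],.085)[0],P[...,1]-ray(a[i],*[pts[i]["post"][j]*k for j in(0,1)],.085)[1])<.13
    m=near&(f.max(2)<60)&(f.max(2)-f.min(2)<25)&(Z>.034)&(Z<.046)
    q=P[m];print(m.sum(),q.mean(0),cv2.minAreaRect(q[:,:2].astype(np.float32)*1000))
    m=(Z>.009)&(Z<.016)&(f.min(2)>100);q=P[m];r=cv2.minAreaRect(q[:,:2].astype(np.float32)*1000);print("plate",m.sum(),r)
```

```text
0 post [ 0.518 -0.369  0.085] [ 0.518 -0.369  0.088]
0 pegA [0.562 0.101 0.039] [0.56  0.098 0.036]
0 pegB [0.48  0.169 0.039] [0.481 0.169 0.04 ]
0 cork [ 0.535 -0.125  0.135] [ 0.535 -0.129  0.135]
284 [ 0.4922631  -0.39794891  0.03967887] ((480.0082702636719, -419.10601806640625), (112.61019897460938, 114.8019790649414), 6.451689720153809)
plate 4560 ((173.0507049560547, -226.81732177734375), (1037.87353515625, 1495.1943359375), 13.828595161437988)
1 post [ 0.521 -0.383  0.085] [ 0.521 -0.382  0.086]
1 pegA [0.566 0.092 0.039] [0.563 0.093 0.039]
1 pegB [0.482 0.155 0.039] [0.482 0.161 0.036]
1 cork [ 0.54  -0.13   0.135] [ 0.539 -0.128  0.133]
651 [ 0.49428943 -0.40915725  0.04028578] ((496.47119140625, -409.05584716796875), (80.07112884521484, 153.220703125), 49.66789627075195)
plate 3168 ((480.7483215332031, 43.26654052734375), (806.281494140625, 1172.745849609375), 57.373050689697266)
```

```bash
cat >> h.py <<'E'
def Q(a): return [0,float(np.cos(a/2)),float(np.sin(a/2)),0]
E
python3 - <<'E'
from h import *
import pickle
w=[]
for p in ([.52,.07,.2],[.49,-.46,.2]):
    move_to(p,Q(np.pi/2)); hold(.3); w.append(get_image("wrist"))
pickle.dump(w,open("w.pkl","wb"));print(state()["time"])
cv2.imwrite("pics/w.png",cv2.resize(np.hstack([i["frame"] for i in w]),(800,300)))
for i,n in zip(w,"ab"): cv2.imwrite(f"pics/w{n}.png",cv2.resize(i["frame"],(800,600)))
E
```

```text
5.0667
```

View pics/wa.png

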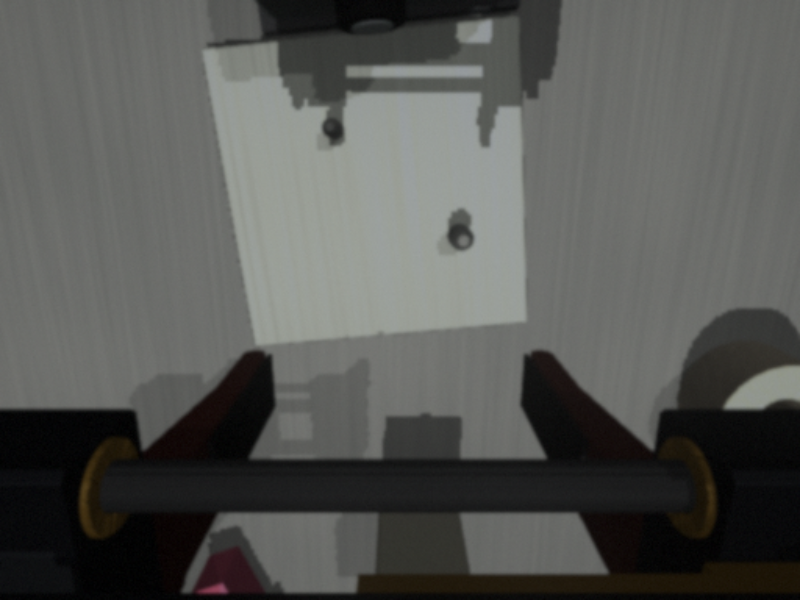

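View pics/wb.png

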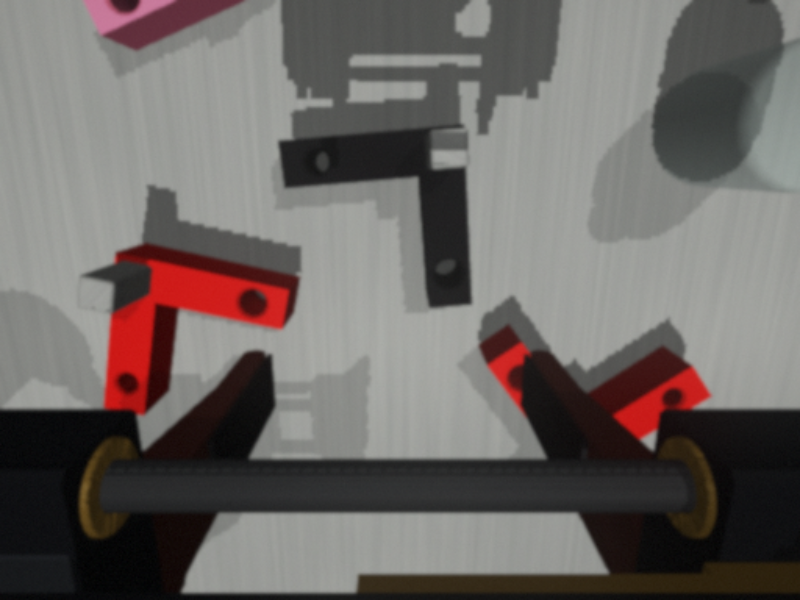

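Wrist view A shows the plate with the small peg at (333,127) and the large peg at (460,237). View B shows the black stop with holes at (322,160) and (445,267) and its post at (450,145). Now the precise measurements.

```bash
cat > m.py <<'E'
from h import *
import pickle
from scipy.optimize import minimize_scalar
w=pickle.load(open("w.pkl","rb"));k=.64
def rays(im,uv,z): return np.array([ray(im,u,v,z)[:2] for u,v in uv])
def rot(p,t): c,s=np.cos(t),np.sin(t); return p@np.array([[c,-s],[s,c]])   # world->local for yaw t
def W(p,t): c,s=np.cos(t),np.sin(t); return np.array([[c,-s],[s,c]])@np.array(p)
# stop
im=w[1];P=cloud(im);f=im["frame"].astype(int);Z=P[...,2]
u,v=np.meshgrid(np.arange(512),np.arange(384))
box=(u>170)&(u<310)&(v>75)&(v<200)
top=box&(f.max(2)<75)&(Z>.035)&(Z<.047)
post=box&(Z>.08)&(Z<.095)
c=rays(im,np.argwhere(post)[:,::-1],.085);print("post n",post.sum(),c.mean(0),np.ptp(c,0),Z[post].mean(),"top n",top.sum(),np.median(Z[top]))
m=((top|post)*255).astype(np.uint8)
ct=max(cv2.findContours((top*255).astype(np.uint8),cv2.RETR_EXTERNAL,cv2.CHAIN_APPROX_NONE)[0],key=len)[:,0]
e=rays(im,ct,.04)
def line(sel):
    vx,vy,x,y=cv2.fitLine(e[sel].astype(np.float32)*1000,cv2.DIST_HUBER,0,.01,.001).ravel();return np.array([vx,vy]),np.array([x,y])
t=minimize_scalar(lambda t:sum(-np.sum(np.histogram(rot(e,t)[:,j],np.arange(-1,1,.002))[0]**2.) for j in(0,1)),bounds=(-.4,.4),method="bounded")
ts=np.linspace(-.4,.4,401);t0=ts[np.argmin([sum(-np.sum(np.histogram(rot(e,a)[:,j],np.arange(-1,1,.0015))[0]**2.) for j in(0,1)) for a in ts])]
L=rot(e,t0);print("yaw hist",t0,"local extents",L.min(0),L.max(0))
for j in(0,1):
    h,b=np.histogram(L[:,j],np.arange(-1,1,.002));o=np.argsort(-h)[:6];print(j,[(round(b[i]+.001,3),int(h[i])) for i in o])
# holes: dark blobs or clicks, at z .04
hb,hs=ray(im,445*k,267*k,.04)[:2],ray(im,322*k,160*k,.04)[:2];d=hs-hb;print("holes big",hb,"small",hs,"len",np.hypot(*d),"yaw",np.arctan2(d[1],d[0])-.75*np.pi)
# plate
im=w[0];P=cloud(im);f=im["frame"].astype(int);Z=P[...,2]
for n,(a,b) in dict(big=(460,237),small=(333,127)).items():
    a*=k;b*=k;pm=(np.abs(u-a)<14)&(np.abs(v-b)<14)&(Z>.034)&(Z<.048);q=rays(im,np.argwhere(pm)[:,::-1],.039);print("peg",n,pm.sum(),P[pm].mean(0),(q.max(0)+q.min(0))/2,np.ptp(q,0))
for n,uv,z in(("front",[(258,344),(525,321)],.012),("left",[(206,60),(257,340)],.012),("right",[(519,100),(525,320)],.012)):
    q=rays(im,np.array(uv)*k,z);d=q[1]-q[0];print(n,q.round(4).tolist(),np.hypot(*d),np.arctan2(d[1],d[0]))
for i,(a,x0,y0,x1,y1) in enumerate([(w[0],190,60,320,170),(w[1],170,75,310,200)]): cv2.imwrite(f"pics/c{i}.png",cv2.resize(a["frame"][y0:y1,x0:x1],None,fx=4,fy=4,interpolation=0))
E
python3 m.py; python3 -c "
import cv2,numpy as np
a,b=[cv2.imread(f'pics/c{i}.png') for i in(0,1)]
c=np.zeros((500,1080,3),np.uint8);c[:440,:520]=a;c[:,520:]=b
cv2.imwrite('pics/c.png',cv2.resize(c,(800,370)))"
```

```text
post n 623 [ 0.51641606 -0.37673955] [0.01980947 0.02001831] 0.08408710292074822 top n 4846 0.03926174731911228
yaw hist 0.08399999999999996 local extents [ 0.38564625 -0.51596785] [ 0.49624584 -0.40476576]
0 [(np.float64(0.469), 79), (np.float64(0.495), 70), (np.float64(0.473), 25), (np.float64(0.387), 24), (np.float64(0.497), 19), (np.float64(0.471), 11)]
1 [(np.float64(-0.405), 122), (np.float64(-0.433), 56), (np.float64(-0.431), 54), (np.float64(-0.515), 28), (np.float64(-0.407), 15), (np.float64(-0.429), 7)]
holes big [ 0.52062434 -0.44875545] small [ 0.44429894 -0.38280864] len 0.10086896242285417 yaw 0.07281978339739359
peg big 91 [0.56121499 0.0988449  0.03698221] [0.56088982 0.09894341] [0.00994272 0.00992668]
peg small 65 [0.47908361 0.16668723 0.03690624] [0.47957722 0.1662758 ] [0.00843238 0.00706031]
front [[0.4179, 0.0183], [0.6115, 0.036]] 0.19438347676160367 0.09132467550098923
left [[0.3994, 0.2076], [0.4175, 0.0214]] 0.18713856410721458 -1.47408087337331
right [[0.5974, 0.1843], [0.6115, 0.0367]] 0.14824527803147702 -1.4757560518912853
```

View pics/c.png

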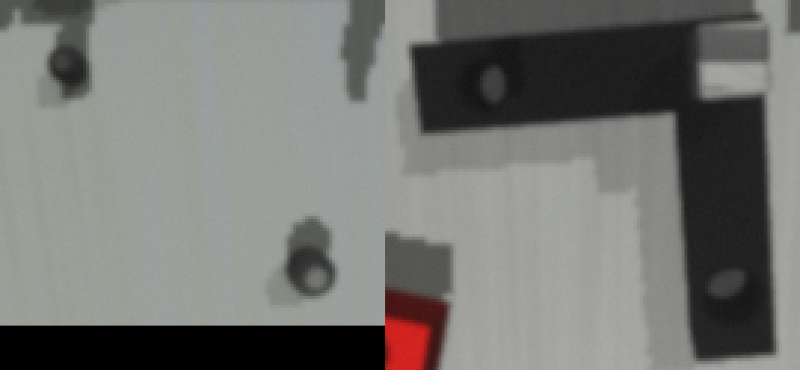

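Run:
```python
from h import *
import pickle
w=pickle.load(open("w.pkl","rb"));im=w[0];P=cloud(im);Z=P[...,2];g=cv2.cvtColor(im["frame"],6)
print(ray(im,296.65,153.9,.039),ray(im,213.4,81.1,.039),np.median(Z[100:150,220:270]))
print(g[140:164,284:306]);print(np.nan_to_num(Z[140:164,284:306]*1000).astype(int))
print(g[70:94,202:226]);print(np.nan_to_num(Z[70:94,202:226]*1000).astype(int))
```

```text
[0.56154612 0.09807089 0.039     ] [0.48133464 0.16619953 0.039     ] nan
[[157 151 137 114  97  91  88  87  88  91  89  88  88  89  88  88  98 123
  145 156 158 158]
 [156 151 136 108  90  87  85  86  87  87  86  89  88  88  86  88  97 119
  146 156 157 157]
 [157 151 134 106  87  85  82  83  80  79  80  82  84  85  87  89  98 121
  147 155 157 157]
 [157 152 133 107  86  79  74  69  67  65  65  68  72  78  81  90 102 125
  147 154 157 158]
 [158 152 137 103  81  70  61  57  52  53  55  56  60  66  76  89 111 135
  151 159 158 157]
 [157 151 134 100  72  56  51  49  49  50  50  52  52  57  66  84 113 141
  154 159 157 158]
 [157 151 132  93  62  50  46  47  48  49  53  51  52  55  59  75 105 137
  151 156 158 158]
 [155 149 125  85  54  43  46  48  49  51  52  52  53  52  55  65  88 119
  144 154 157 156]
 [151 140 114  78  49  44  47  48  50  52  54  55  57  58  55  56  70  98
  128 149 157 159]
 [146 131 102  67  45  45  46  50  53  55  57  65  66  66  60  56  62  77
  109 141 154 157]
 [141 122  92  61  48  48  50  51  54  60  69  80  82  83  76  64  61  67
   94 128 149 155]
 [1
[... 6389 characters left out ...]
26 18 11 10 10 11 12 12]
 [11 11 10 11 10 12 30 32 34 34 34 32 32 31 30 27 21 14 10 10 11  9 11 10]
 [10 11 11 11 10 10 11 29 32 33 33 31 29 28 29 22 14  9 10 11 10 10 11 10]
 [10 11 11 10 10 10 10 11 30 29 31 30 29 27 21 17  9 11 12 11 11  9 11 12]
 [ 9 11 11 10 11 10 10 12 11 10 11 13 19 15 10 11 10 11 11 11 11 12 12 11]
 [11 10 10 10 12 11 10 11 11 10  9 12 12 11 10 10 11 11 11 12 12 11 11 11]
 [10 11 11 11 13 11  9 10 10 11 11 10 11 12 10 11 12 11 11 12  9 10 11 12]
 [10 12 11 11 11 10 11 11 10 12 10 11 10 10 12 10 12 12 11 11 10 10 13 10]
 [12  9 12 11 11 10 11 11 10 11 11 10 11 13 11 11 11 12 11 11 10  9 11 10]
 [11 11 10 11 10 11 11 11 11 11 11 11 11 12 11 10 11  9 11 11 12 10 11 10]]
```

Run:
```python
from h import *
a=np.pi/2+.084
move_to([.5162,-.3765,.15],Q(a)); move_l([.5162,-.3765,.054],.08); hold(.2)
close(); hold(.3); s=state();print(s["finger_gap"],s["finger_force"],s["ft_force"],s["ee_pos"],s["time"])
move_l([.5162,-.3765,.24],.15); hold(.2);print(state()["ft_force"],state()["finger_gap"])
b=np.pi/2+.0955
move_l([.5545,.174,.24],.25,Q(b)); move_l([.5545,.174,.105],.12); hold(.4)
s=state();print(s["ft_force"],s["moment"],s["ee_pos"],s["time"])
i=get_image("side");j=get_image("wrist");import pickle;pickle.dump([i,j],open("h1.pkl","wb"))
f=i["frame"][75:165,160:280];cv2.imwrite("pics/d.png",np.hstack([cv2.resize(f,(400,300)),cv2.resize(j["frame"],(400,300))]))
```

```text
0.01993539385228302 29.999640583992004 [ 1.85851601 -0.80512855 -1.10767723] [ 0.5163503  -0.37647315  0.05400967] 8.45
[-0.41475104 -0.4347529  -4.68368542] 0.019900279286429543
[-0.66224092  0.26482634 -4.87989723] [-0.02763551 -0.02074095 -0.01849646] [0.55456087 0.17403689 0.10516418] 14.075
```

View pics/d.png

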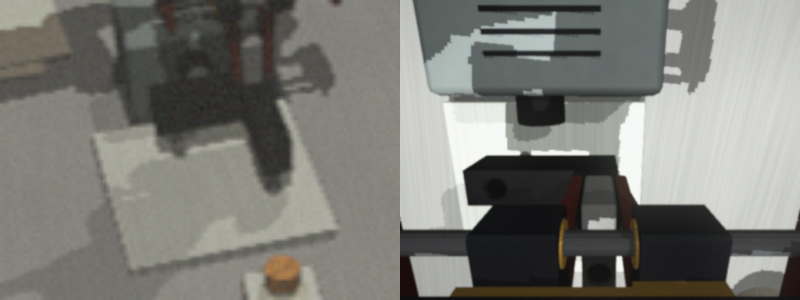

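The stop is held level above the pegs. The side crop shows its two arms over the pegs. I'll lower it in steps while watching the force.

Run:
```python
from h import *
x,y=.5545,.174
for z in list(np.arange(.099,.0655,-.003))+[.0655]:
    move_l([x,y,z],.05); s=state(); f=s["ft_force"]
    print(round(z,4),s["ee_pos"].round(4),f.round(1),s["moment"].round(2),round(s["time"],1))
    if abs(f[2]+4.8)>12 or np.hypot(*f[:2])>15: break
```

```text
0.099 [0.5541 0.1739 0.0981] [-0.3 -1.  -5.2] [ 0.01 -0.09 -0.03] 14.4
0.096 [0.5544 0.174  0.0957] [ 0.6  0.1 -4.6] [-0.02  0.06  0.02] 14.7
0.093 [0.5543 0.1739 0.0927] [ 1.1  0.9 -4.8] [ 0.05 -0.05  0.02] 14.9
0.09 [0.5543 0.1739 0.0897] [-0.7  0.2 -4.8] [ 0.04 -0.01 -0.01] 15.2
0.087 [0.5543 0.1739 0.0867] [-0.4  0.4 -4.5] [ 0.01 -0.05  0.05] 15.4
0.084 [0.5543 0.174  0.0837] [ 0.1  0.2 -4.3] [0.05 0.02 0.01] 15.7
0.081 [0.5543 0.1739 0.0806] [ 0.3  0.4 -4.5] [0.01 0.02 0.03] 15.9
0.078 [0.5543 0.174  0.0777] [-0.4 -0.1 -4.4] [ 0.02 -0.07  0.03] 16.2
0.075 [0.5543 0.174  0.0747] [ 0.2 -0.9 -4.1] [ 0.03  0.03 -0.01] 16.4
0.072 [0.5543 0.174  0.0717] [ 0.3  0.4 -4.7] [-0.02 -0.03 -0.01] 16.7
0.069 [0.5543 0.174  0.0687] [ 0.7 -0.2 -5.8] [-0.02 -0.01  0.03] 16.9
0.066 [0.5546 0.174  0.066 ] [ 0.5  0.  -4.3] [-0.01 -0.09  0.  ] 17.2
0.0655 [0.5546 0.174  0.066 ] [-0.9 -0.2 -0.7] [-0.13  0.29  0.03] 17.4
```

It went on with no force until contact at home height. Now I'll seat it with a light press, release it, verify, and look at the gin bottle.

Run:
```python
from h import *
import pickle
move_l([.5545,.174,.0645],.03); hold(.2); print(state()["ft_force"])
gripper_open(); hold(.2); move_l([.5545,.174,.2],.15)
q=Q(np.pi/2+.0955)
move_l([.52,.07,.22],.25,q); hold(.3); w=[get_image("wrist")]
move_l([.537,-.2,.22],.25); hold(.3); w.append(get_image("wrist")); print(state()["time"])
pickle.dump(w,open("w2.pkl","wb"))
cv2.imwrite("pics/e.png",np.hstack([cv2.resize(i["frame"],(400,300)) for i in w]))
for i in (0,1):
    im=w[i];P=cloud(im);Z=P[...,2]
    if i==0:
        f=im["frame"].max(2);m=(Z>.044)&(Z<.058)&(f<75)&(np.hypot(P[...,0]-.53,P[...,1]-.15)<.13);print("walls top",m.sum(),np.median(Z[m]),np.percentile(Z[m],[5,95]))
        v=P[m];A=np.c_[v[:,:2]-v[:,:2].mean(0),np.ones(len(v))];print("tilt",np.linalg.lstsq(A,v[:,2],rcond=None)[0])
        m=(Z>.088)&(Z<.105)&(np.hypot(P[...,0]-.5545,P[...,1]-.174)<.03);print("post",P[m].mean(0))
    else:
        f=im["frame"]; near=np.hypot(P[...,0]-.537,P[...,1]+.128)<.06
        for lo,hi in((.095,.11),(.125,.145)):
            m=near&(Z>lo)&(Z<hi);print(lo,m.sum(),P[m].mean(0),cv2.minAreaRect(P[m][:,:2].astype(np.float32)*1000))
```

```text
[-3.68161281 -1.31721983  4.62500163]
22.7917
walls top 5259 0.05118216401753656 [0.04847613 0.05252494]
tilt [-0.0051036  -0.01229435  0.05099306]
post [0.55393251 0.1735023  0.09579464]
0.095 4072 [ 0.5353263  -0.12917659  0.10441311] ((535.7929077148438, -130.5205841064453), (60.20073318481445, 60.11012649536133), 0.8326206207275391)
0.125 1296 [ 0.5357476  -0.13044567  0.13420834] ((535.8834228515625, -130.68301391601562), (29.482601165771484, 28.57759666442871), 6.230862617492676)
```

View pics/e.png

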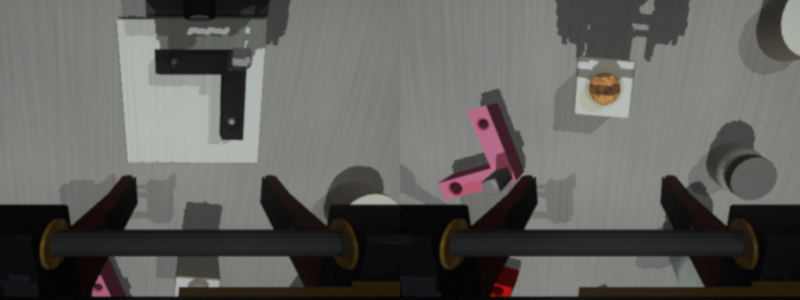

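The left picture shows the L home on the plate, with its wall tops at about 51 mm and level. The right picture shows the gin bottle's cork at (605,88), clear of its neighbours. Grasping the bottle next.

Run:
```python
from h import *
g=[.5358,-.1305]
move_to(g+[.17],Q(np.pi/2+.015)); move_l(g+[.065],.1); hold(.2); close(); hold(.3)
s=state();print(s["finger_gap"],s["finger_force"],s["ft_force"],s["ee_pos"],s["time"])
move_l(g+[.2],.15); hold(.3);print(state()["ft_force"],state()["finger_gap"])
p=[.5078,.1173]
move_l(p+[.2],.2,Q(np.pi/2+.0955)); move_l(p+[.082],.1); hold(.3); f0=state()["ft_force"];print(f0,state()["moment"])
for z in np.arange(.080,.0735,-.001):
    move_l(p+[z],.03); s=state(); print(round(z,4),s["ee_pos"][2].round(4),s["ft_force"].round(1))
    if s["ft_force"][2]-f0[2]>3: break
print(s["time"])
```

```text
0.05965230906226965 29.992497861385345 [ 0.33669341  0.11450191 -0.11680288] [ 0.53586216 -0.13049391  0.06497744] 25.475
[ 0.39022218 -0.11300905 -5.51886481] 0.059883042965472894
[-0.62979346  0.33596437 -5.80701927] [ 0.02764628  0.07788451 -0.04177102]
0.08 0.0797 [ 0.4 -0.2 -5.8]
0.079 0.0788 [ 0.   0.3 -5.9]
0.078 0.0779 [-0.1  0.4 -6.5]
0.077 0.077 [-0.5 -0.3 -6.3]
0.076 0.077 [-3.7  0.1  2.9]
31.1083
```

Run:
```python
from h import *
t=.0955;R=np.array([[np.cos(t),-np.sin(t)],[np.sin(t),np.cos(t)]])
seat=np.array([.5420,.1587]);u=np.array([-.038,-.038]);z=.0768
def go(u): 
    move_l(list(seat+R@u)+[z],.03); s=state(); f=R.T@s["ft_force"][:2]; l=R.T@(s["ee_pos"][:2]-seat)
    print(u.round(4),l.round(4),s["ee_pos"][2].round(4),"local F",f.round(1),s["ft_force"][2].round(1),round(s["moment"][2],2)); return f
go(u); f=go(np.array([-.034,-.034])); u=np.array([-.032,-.032])
done=[False,False]
for i in range(24):
    f=go(u)
    for j,th in((0,14),(1,10)):
        done[j]=f[j]<-th
        if not done[j]: u[j]+=.0005
    if all(done): break
hold(.5);s=state();print(R.T@s["ft_force"][:2],s["time"],s["finger_gap"],u)
```

```text
[-0.038 -0.038] [-0.0378 -0.038 ] 0.077 local F [-0.7  1.6] 0.6 -0.02
[-0.034 -0.034] [-0.0337 -0.0343] 0.077 local F [-0.8 -2.7] 1.7 0.07
[-0.032 -0.032] [-0.0318 -0.0322] 0.077 local F [-1.2 -3.7] 2.1 0.05
[-0.0315 -0.0315] [-0.0315 -0.0319] 0.077 local F [-3.  -4.9] 3.6 0.13
[-0.031 -0.031] [-0.0311 -0.0313] 0.077 local F [-2.1 -4.1] 2.4 0.09
[-0.0305 -0.0305] [-0.0307 -0.0309] 0.077 local F [-3.3 -4.6] 3.4 0.11
[-0.03 -0.03] [-0.0302 -0.0303] 0.077 local F [-2.5 -4.6] 3.2 0.04
[-0.0295 -0.0295] [-0.03   -0.0301] 0.077 local F [-6.1 -5.7] 4.2 0.09
[-0.029 -0.029] [-0.0299 -0.03  ] 0.077 local F [-8.1 -6.4] 5.3 0.06
[-0.0285 -0.0285] [-0.0296 -0.0297] 0.0771 local F [-8.6 -8.2] 6.7 0.07
[-0.028 -0.028] [-0.0292 -0.0293] 0.0771 local F [-8.1 -6.7] 6.8 0.0
[-0.0275 -0.0275] [-0.029  -0.0292] 0.0771 local F [-10.2  -9.5] 7.9 0.07
[-0.027 -0.027] [-0.029  -0.0291] 0.0771 local F [-12.5 -10.6] 7.9 0.12
[-0.0265 -0.027 ] [-0.0289 -0.0291] 0.0772 local F [-14.6 -10.9] 10.1 0.13
[-15.23556897  -9.74692615] 35.2 0.05980345957640629 [-0.0265 -0.027 ]
```

Both stops are pressed, 15 N on the far one and 10 N on the left. A quick visual check before handing in.

Run:
```python
from h import *
a=get_image("scene");b=get_image("side");s=state();print(s["ft_force"],s["moment"],s["ee_rot"])
f=a["frame"][200:320,270:430];g=b["frame"][70:190,160:320]
cv2.imwrite("pics/g.png",np.hstack([cv2.resize(i,(400,300),interpolation=2) for i in(f,g)]))
P=cloud(b);Z=P[...,2];br=b["frame"].min(2)>100
for lo,hi in((.03,.05),(.06,.08),(.08,.1)):
    m=br&(Z>lo)&(Z<hi)&(np.hypot(P[...,0]-.518,P[...,1]-.095)<.045);q=P[m];n=np.array([-np.sin(.0955),np.cos(.0955)]);print(lo,m.sum(),np.median(q[:,:2]@n) if len(q) else None)
```

```text
[-14.04896383 -12.67759912  10.00715184] [-2.19312358  2.40291529  0.18556   ] [-4.28809873e-04  6.72906851e-01  7.39718584e-01 -3.54988603e-03]
0.03 10 0.04445080134747918
0.06 7 0.04428205137681216
0.08 7 0.043978679770900274
```

View pics/g.png

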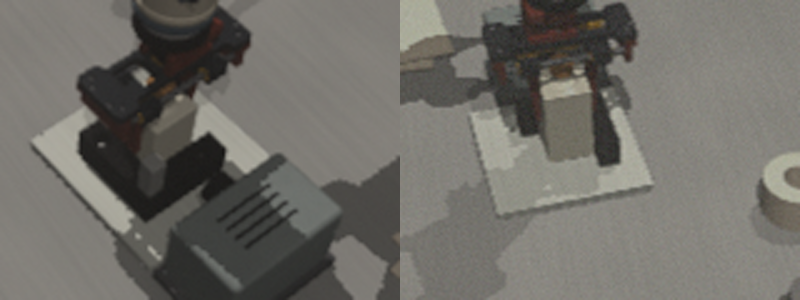

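The bottle stands upright: its face plane is constant with height to within 0.5 mm. It is nested in the L in both views, with steady force on both stops, so I'm handing in.

```bash
python3 -c "
from bench import *
print(job_done(),state()['time'],state()['ft_force'])"
```

```text
the job is handed in; nothing more can be done
the job is handed in; nothing more can be done
```

I fitted the corner stop fully home on its pegs and let go of it; the gin bottle stands upright in the corner, still gripped and pressed with about 15 N on the far stop and 10 N on the left, and the job was handed in at about 35 s of the 72 s allowed.

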